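# Tip the red takeaway carton flat for labelling

### The arm

A 6-joint arm with a two-finger parallel gripper is mounted at the origin on the work surface. World frame = base frame: x ahead of the robot, y to its left, z up, the work surface at z = 0. Lengths are in m, angles in rad, forces in N, time in s.
With the tool pointing down it reaches from about 0.3 to 0.85 m from the base axis. Payload 4.2 kg.
Tool frame: the origin (TCP) lies between the finger pads; the fingertips stand bot.tip_extent ahead of it and the grasp point (between the pads) lies 3 mm ahead of it (bot.tip_extent is the distance from the TCP to the fingertips, in m); z points along the fingers, y is the line along which they close (so a half turn about z gives the same grasp; the last joint's range is limited). The gripper opens to 91 mm and grips with 3 to 60 N. Pads are 32 mm wide; open, the fingers measure 118 mm over their backs; the gripper's body (76 mm by 178 mm) begins 60 mm behind the grasp point.
Start: joints at [1.258, 0.32, 1.565, -0, 1.257, -0.02], TCP at [0.166, 0.551, 0.236] pointing down, gripper open.
Joint ranges: [-3.11, 3.11], [-0.84, 2.01], [0.21, 2.61], [-1.34, 4.49], [0.05, 2.63], [-2.56, 2.56]. Speed limits (rad/s): [2.57, 2.57, 3.14, 3.14, 3.14, 3.14].

### API

Orientations are given as a rotation vector (axis times angle).
In Python, from workcell import bot gives the robot as it stands. The module is installed in compiled form; this text tells all that it offers.
- The arm moves only by the shell command python3 -m crank 'ROWS'. ROWS is JSON, a list of rows, each a list of 7 numbers: the turn, a rotation vector about the world's x, y, z in rad, then the shift along the world's x, y, z in cm, then the finger opening in cm, from 0 to 9.12. A call has 1 to 10 rows; each row is the pose to reach, as a shift and turn from the pose commanded when the call began; what a row does not reach only later rows make up. A row lasts 1/12 s, in which the tool goes at most 41.7 mm and 7.16 degrees, less where a joint would pass 70% of its speed; a pose out of reach is approached as far as the arm can. A call with a gripper value outside its range is refused whole. The fingers move at their own pace and stop on an object; the grip force is fixed at half the most. Time passes only in rows, so rows that repeat a pose let the fingers close. It gives the time, the measured TCP pose, the force, the opening and the grip force at its end, in the units of the state.
- bot.state(): the state, without advancing time (a new reading comes with each control period).
- bot.get_image(name): name is "side" or "top" or "wrist"; returns (picture, depth): 420x560x3 uint8, red, green, blue; 420x560 float32, m along the optical axis (not along the pixel's ray), 0 where there is no reading.
- bot.calibration(name): a dict with "mtx" (3x3 intrinsics, pixels), "rvec" (rotation vector, rad) and "tvec" (3), from world to camera coordinates, as OpenCV has them; the wrist camera has in their place "hand_eye" (4x4, takes a point from camera to tool coordinates, whose origin is the TCP and whose axes are the flange's). Camera axes: x right, y down, z forward; pixel columns grow to the right and rows downward; lengths in m; the calibration is good to about 2 mm. A picture is of the moment at which its call begins: read the wrist's pose just before it. calibration takes no time and is no camera call.
- bot.job_done(): hands the job in; it is judged then, once.
The state is a dict: "clock": time; "joint_positions": joint angles; "joint_velocities": joint speeds; "joint_efforts": joint torques, N m; "position": TCP position; "tcp_rot": TCP orientation; "wrist_force": force on the tool from outside, world axes, zero at the start; "moment": the same for the moment, N m; "opening": opening from 0.0 (shut) to 1.0 (fully open); "finger_force": force on a finger pad.
Only numpy, scipy, OpenCV 4.12 (cv2) and the standard library are available. Lean on these libraries where they do the work, as an engineer would, in place of code of your own. Each camera call takes 0.05 s, during which the arm holds its last target. There are 200 camera calls.

### The job

Topple the standing red carton by pushing it high up, so that it falls inwards along the blue board and lies flat on its broad side, wholly inside the yellow outline; then press the green button on top of the label printer all the way down and let it go. Only push and press: do not pick anything up, leave the white carton standing where it is and do not disturb the other things.

Things in the scene. Friction and masses are not known exactly. Their poses are not given: they have to be found in the camera images.
- red_carton: Red carton, white disc on both broad faces, 0.22-0.45 kg, loose, standing across one end of the outline (which end varies). 110 mm wide (its x), 50 thick (its y), 170 high (its z). Origin: centre of underside. Pushed high on a broad face it tips about the opposite foot edge, hardly sliding, falls by itself beyond about 0.3 rad and lies 170 mm out from that edge. Pushed low it may slide.
- white_carton: White carton with grey disc and stripe, same size and origin as the red one, loose, standing at the other end of the outline. Must stay standing there.
- board: Blue plastic prep board, fixed, 260 mm (its x) by 420 mm (its y) by 12 mm thick; origin: centre of its underside on the table.
- outline (a point): Centre of the yellow tape outline on the board's top face (12 mm above the table). The outline is a rectangle of flat tape 10 mm wide, 220 mm (its x) by 320 mm (its y) over the outer edges of the tape; its axes are the board's. The cartons stand at its -y and +y ends.
- red_corner0 (a point): Point of the red carton in the middle of its 50 mm thickness, at the foot end, on its -x edge (55 mm from its middle line). With the other three it shows the carton's outline when lying.
- red_corner1 (a point): Point of the red carton in the middle of its 50 mm thickness, at the foot end, on its +x edge (55 mm from its middle line). With the other three it shows the carton's outline when lying.
- red_corner2 (a point): Point of the red carton in the middle of its 50 mm thickness, at the top end, on its -x edge (55 mm from its middle line). With the other three it shows the carton's outline when lying.
- red_corner3 (a point): Point of the red carton in the middle of its 50 mm thickness, at the top end, on its +x edge (55 mm from its middle line). With the other three it shows the carton's outline when lying.
- printer: Grey label printer, fixed, 150 mm (its x) by 130 mm (its y) by 95 mm high, off one end of the board (left or right varies); origin: centre of its underside on the table.
- caddy: White caddy full of paper sleeves, fixed, 150 mm by 130 mm by 75 mm high, off the other end of the board; origin: centre of its underside.
- print_button_top (a point): Centre of the top face of the green push button, 30 mm across, on the printer's top, 25 mm from its middle towards its -x side. It is pressed straight down.
- print_button (a joint): Travel of the green button in m: 0 up, 0.006 fully down; a spring returns it. About 5 N holds it fully down. It counts as pressed from 0.0045.
- shaker: Clear sesame shaker with black cap, 52 mm across, 110 mm high, loose, beyond the board; origin: centre of its underside.
- sauce: Amber sauce bottle with red cap, 56 mm across, 170 mm high, loose, beyond the board; origin: centre of its underside.
- bowl: Steel bowl, 100 mm across, 45 mm high, loose, beyond the far left corner of the board; origin: centre of its underside.
- jug: Blue plastic jug with handle, 90 mm across, 140 mm high, loose, beyond the far right corner of the board; origin: centre of its underside.
- tub: Low green tub, 60 mm across, 50 mm high, loose, on the robot's side of the board; origin: centre of its underside.

How it is judged:
On the way, in this order (a step that is already met when the one before it is completed fails the run):
1. the red carton lies flat and still inside the yellow outline (x of red_corner0 in the frame of outline between -0.112 and 0.112 m and y of red_corner0 in the frame of outline between -0.162 and 0.162 m and x of red_corner1 in the frame of outline between -0.112 and 0.112 m and y of red_corner1 in the frame of outline between -0.162 and 0.162 m and x of red_corner2 in the frame of outline between -0.112 and 0.112 m and y of red_corner2 in the frame of outline between -0.162 and 0.162 m and x of red_corner3 in the frame of outline between -0.112 and 0.112 m and y of red_corner3 in the frame of outline between -0.162 and 0.162 m and angle between red_carton's own z axis and vertical between 1.5 and 1.64 rad and (angle between red_carton's own y axis and vertical below 0.08 rad or angle between red_carton's own y axis and vertical above 3.06 rad) and linear speed of red_carton below 0.02 m/s and angular speed of red_carton below 0.1 rad/s), for 0.2 s.
2. the green button is pressed down (value of joint print_button above 0.0045 m), for 0.05 s.
At the end, for the whole second after the job is handed in: The red carton lies at rest on a broad side, level within about 0.08 rad, with all four corner points within the outer edges of the yellow outline (2 mm over is allowed); the green button has come back up; the white carton stands within 25 mm of where it was (all of step 1 and value of joint print_button below 0.002 m and angle between white_carton's own z axis and vertical below 0.1 rad and distance of white_carton from where it was at the start of the episode below 0.025 m); the robot touches nothing.
It fails at once if the red carton is lifted off the board (height (world z) of each of red_corner0, red_corner1, red_corner2, red_corner3 above 0.06 m).
It fails at once if the white carton is tipped or shifted more than 25 mm (angle between white_carton's own z axis and vertical above 0.2 rad or distance of white_carton from where it was at the start of the episode above 0.025 m).
It fails at once if a bystander (shaker, sauce bottle, bowl, jug or tub) is tipped or shifted more than 25 mm (distance of any of shaker, sauce, bowl, jug, tub from where it was at the start of the episode above 0.025 m or angle between any of shaker, sauce, bowl, jug, tub's own z axis and vertical above 0.3 rad).
It also fails if it takes over 50 s, if anything falls off the work surface, if the arm or the gripper's body presses on something with over 40 N, if the wrist force passes 120 N, or if a joint passes its speed limit or range.

## Working session

There is one attempt and no reset: what is moved stays moved. The work goes in short steps, Python scripts to look and compute and a shell command to move; the robot and the scene stay as the last step left them, time stands still between calls to the robot, and variables do not carry over. Pictures are saved under pics/ and viewed, at most 10 in all, crops included, and the job is handed in when it is done.

```bash
mkdir -p pics
cat > h.py <<'E'
import numpy as np, cv2
from workcell import bot
def cam(n):
    im,d=bot.get_image(n); c=bot.calibration(n); R=cv2.Rodrigues(np.array(c["rvec"],float))[0]
    return im,d,np.array(c["mtx"],float),R,np.array(c["tvec"],float).ravel()
def world(d,K,R,t):
    v,u=np.indices(d.shape); p=np.stack([(u-K[0,2])/K[0,0]*d,(v-K[1,2])/K[1,1]*d,d],-1)
    return (p-t)@R
E
python3 - <<'E'
from h import *
print(bot.tip_extent, bot.state())
ims=[]
for n in("top","side"):
    im,d,K,R,t=cam(n); np.savez(n+'.npz',im=im,d=d,K=K,R=R,t=t); cv2.imwrite(f'pics/{n}.png',im[:,:,::-1]); print(n,-R.T@t)
E
```

```text
0.022 {'clock': 0.0, 'joint_positions': array([ 1.25795357e+00,  3.20319252e-01,  1.56567514e+00, -8.36977965e-06,
        1.25736153e+00, -1.99921114e-02]), 'joint_velocities': array([-0.00187188,  0.00053503, -0.00069574, -0.00049835, -0.00100585,
       -0.00102139]), 'joint_efforts': array([-9.22303479e-04, -4.12457335e+01, -2.31975138e+01,  7.25967879e-02,
        4.58420464e-02, -1.27477792e-04]), 'position': array([0.16585015, 0.55008821, 0.23510603]), 'tcp_rot': array([-4.58321015e-01, -3.10769254e+00,  2.73329557e-03]), 'wrist_force': array([0.50509348, 0.50424418, 0.19224885]), 'moment': array([ 0.01123564, -0.01123691,  0.01736818]), 'finger_force': 0.0, 'opening': 0.9957535796805652}
top [ 0.37218312 -0.00161639  1.30555268]
side [ 0.02900976 -0.71824769  0.69012896]
```

View pics/top.png

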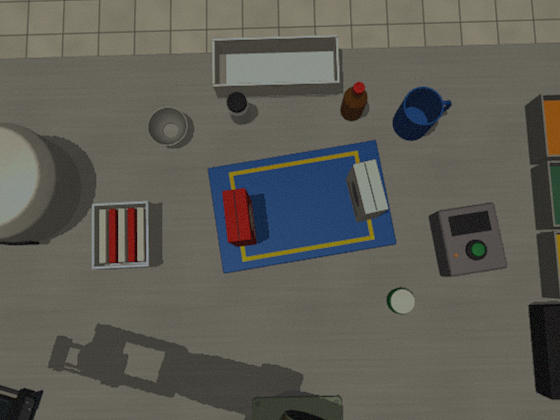

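View pics/side.png

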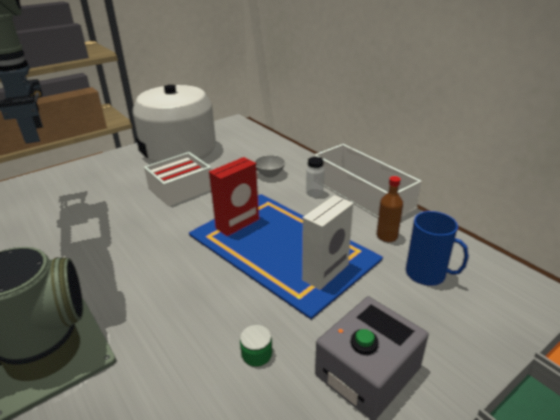

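The top view shows the red carton at the left (+y) end around pixel (238,217). The white carton is at (368,190), the green button at (477,250), the tub at (400,300) and the caddy at (120,235). The side view agrees with this layout. Next I measure.

Run:
```python
from h import *
T={}
for n in("top","side"):
    z=dict(np.load(n+'.npz')); T[n]=z; z['hsv']=cv2.cvtColor(z['im'],cv2.COLOR_RGB2HSV); z['P']=world(z['d'],z['K'],z['R'],z['t'])
def rect(P,m,nm):
    q=P[m][:,:2]; r=cv2.minAreaRect((q*1000).astype(np.float32)); print(nm,np.round(r[0],1),np.round(r[1],1),round(r[2],1),'n',m.sum(),'z',np.round(np.percentile(P[m][:,2],[5,50,95]),4))
    return r
for n,z in T.items():
    P=z['P'];H,S,V=[z['hsv'][...,i].astype(int) for i in range(3)];X,Y,Z=P[...,0],P[...,1],P[...,2]
    ok=z['d']>0
    print(n)
    near=ok&(X>.3)&(X<.75)&(abs(Y)<.3)
    blue=near&(H>100)&(H<125)&(S>150)&(abs(Z-.012)<.008)
    yel=near&(H>15)&(H<35)&(S>100)&(abs(Z-.012)<.008)
    blue=cv2.morphologyEx(blue.astype(np.uint8),cv2.MORPH_OPEN,np.ones((3,3)))>0
    rect(P,blue|yel,'board'); rect(P,yel,'outline')
    red=near&((H<8)|(H>172))&(S>120)&(X<.65)
    rect(P,red&(Z>.174),'redtop'); 
    wht=near&(S<70)&(Z>.17)&(Z<.195)&(Y<0.0)&(X<.62)
    rect(P,wht,'whitetop')
    g=ok&(H>45)&(H<85)&(S>110)&(Y<-.2)&(Y>-.5)&(X>.2)&(X<.5)&(Z>.09)
    rect(P,g,'button'); print(np.median(P[g],0))
    pr=ok&(abs(Z-.095)<.006)&(Y<-.2)&(Y>-.6)&(X>.2)&(X<.6)
    rect(P,pr,'printer')
    tb=ok&(abs(Z-.05)<.006)&(Y<-.1)&(Y>-.3)&(X>.15)&(X<.35)
    if tb.sum(): rect(P,tb,'tub')
    cd=ok&(abs(Z-.075)<.01)&(Y>.25)&(Y<.6)&(X>.25)&(X<.55)
    if cd.sum(): rect(P,cd,'caddy')
```

```text
top
board [546.4 -21.9] [257.1 416.7] 8.1 n 12967 z [0.0067 0.0109 0.0152]
outline [547.3 -22. ] [220.2 319.6] 8.2 n 1155 z [0.0069 0.0113 0.0158]
redtop [506.4 116. ] [110.4  48.9] 6.3 n 1187 z [0.1769 0.1807 0.1843]
whitetop [ 559.5 -166.2] [110.5  50.9] 11.3 n 1257 z [0.1768 0.1808 0.1843]
button [ 452.6 -408.2] [31.9 84.6] 85.0 n 162 z [0.1061 0.1154 0.12  ]
[ 0.42555332 -0.40410865  0.11541582]
printer [ 449.  -466.2] [277.6 267. ] 4.9 n 3571 z [0.09   0.0939 0.0977]
tub [ 313.9 -246.3] [54.8 51.9] 88.6 n 456 z [0.0452 0.049  0.0531]
caddy [476.9 464.2] [271.1 146.1] 90.0 n 1338 z [0.0652 0.0686 0.0782]
side
board [554.2 -67.3] [258.8 501.2] 8.1 n 7058 z [0.0093 0.0117 0.0138]
outline [549.8 -21.9] [224.  320.9] 7.9 n 604 z [0.0101 0.0121 0.0141]
redtop [509.7 113.3] [109.9  54.6] 4.8 n 548 z [0.1751 0.1811 0.1831]
whitetop [ 563.4 -168.9] [113.3  51.9] 11.6 n 936 z [0.1725 0.1813 0.183 ]
button [ 425.8 -405.5] [26.8 32.1] 27.0 n 273 z [0.1068 0.1162 0.1181]
[ 0.42446675 -0.4086306   0.11616466]
printer [ 472.8 -409.6] [191.2 397.4] 9.6 n 5258 z [0.0904 0.0946 0.0967]
tub [ 318.2 -248.3] [55.5 53.1] 58.5 n 600 z [0.0474 0.0497 0.0517]
caddy [479.3 462.2] [275.4 140.7] 89.7 n 831 z [0.0653 0.0693 0.0799]
```

Board yaw is about 8.1°. The red carton stands at (0.507, 0.115) with yaw about 6.5°, the white carton at (0.561, -0.167) and the button top at (0.425, -0.407, 0.116). Heights and sizes match the given values. I'll move behind the red carton's outer face with the fingers shut.

```bash
python3 -m crank '[[0,0,0.1,6,-6,0,0],[0,0,0.2,12,-12,0,0],[0,0,0.3,18,-18,0,0],[0,0,0.4,24,-24,0,0],[0,0,0.407,33.2,-34.8,0,0],[0,0,0.407,33.2,-34.8,0,0],[0,0,0.407,33.2,-34.8,0,0],[0,0,0.407,33.2,-34.8,0,0],[0,0,0.407,33.2,-34.8,0,0],[0,0,0.407,33.2,-34.8,0,0]]'
```

```text
clock: 0.93
position: [0.455, 0.2478, 0.2358]
tcp_rot: [0.179, -3.136, -0.0]
wrist_force: [-0.1, 1.5, -0.5]
opening: 0.302
finger_force: 0.0
```

```bash
python3 -m crank '[[0,0,0,2,-2,0,0],[0,0,0,3.6,-3.6,0,0],[0,0,0,3.6,-3.6,-2,0],[0,0,0,3.6,-3.6,-5,0],[0,0,0,3.6,-3.6,-7,0],[0,0,0,3.6,-3.6,-7,0],[0,0,0,3.6,-3.6,-7,0],[0,0,0,3.6,-3.6,-7,0]]'
python3 - <<'E'
from h import *
im,d,K,R,t=cam("side"); cv2.imwrite('pics/s2.png',im[:,:,::-1]); print(bot.state()['position'],bot.state()['wrist_force'])
E
```

```text
clock: 1.6
position: [0.4908, 0.2141, 0.167]
tcp_rot: [-0.18, 3.135, 0.001]
wrist_force: [-0.2, -0.4, 0.8]
opening: 0.006
finger_force: 0.0
[0.49104098 0.21420751 0.16750607] [ 0.59847795  0.09141309 -1.00266824]
```

View pics/s2.png

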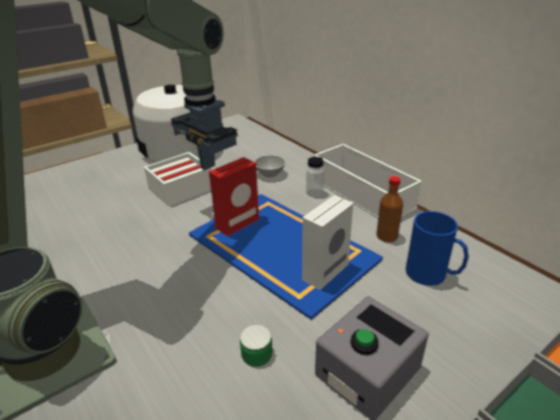

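Fingers are at (205,160), just behind the upper part of the red carton at (235,195). I'll close the gap and then push slowly.

```bash
python3 -m crank '[[0,0,0,0.5,-2,0,0],[0,0,0,1,-4,0,0],[0,0,0,1.1,-5,0,0],[0,0,0,1.2,-5.5,0,0],[0,0,0,1.3,-6,0,0],[0,0,0,1.35,-6.5,0,0],[0,0,0,1.4,-7,0,0],[0,0,0,1.45,-7.5,0,0],[0,0,0,1.5,-8,0,0],[0,0,0,1.55,-8.5,0,0]]'; python3 -m crank '[[0,0,0,0.05,-0.5,0,0],[0,0,0,0.1,-1,0,0],[0,0,0,0.15,-1.5,0,0],[0,0,0,0.2,-2,0,0],[0,0,0,0.25,-2.5,0,0],[0,0,0,0.3,-3,0,0],[0,0,0,0.3,-3,0,0]]'
python3 - <<'E'
from h import *
im,d,K,R,t=cam("side"); cv2.imwrite('pics/s3.png',im[:,:,::-1])
E
```

```text
clock: 2.48
position: [0.5056, 0.1284, 0.166]
tcp_rot: [0.18, -3.136, -0.0]
wrist_force: [1.3, 0.7, -0.1]
opening: 0.005
finger_force: 0.2
clock: 3.07
position: [0.5087, 0.0977, 0.166]
tcp_rot: [0.178, -3.136, 0.0]
wrist_force: [-0.6, 0.0, -0.1]
opening: 0.003
finger_force: 0.0
```

View pics/s3.png

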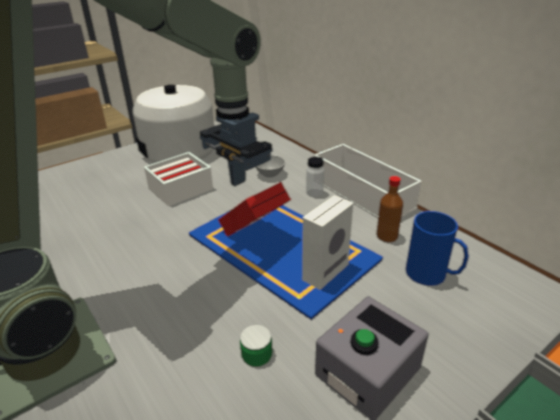

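The carton at (255,205) is falling inwards on its own, ahead of the fingers. I'll raise the tool and check where it came to rest.

```bash
python3 -m crank '[[0,0,0,0,0,3,0],[0,0,0,0,0,6,0],[0,0,0,0,0,9,0],[0,0,0,-3,0,12,0],[0,0,0,-6,3,12,0],[0,0,0,-9,6,12,0],[0,0,0,-9,10,12,0],[0,0,0,-9,10,12,0],[0,0,0,-9,10,12,0],[0,0,0,-9,10,12,0]]'
python3 - <<'E'
from h import *
O=np.array([.5475,-.022]);a=np.deg2rad(8.1);A=np.array([[np.cos(a),np.sin(a)],[-np.sin(a),np.cos(a)]])
for n in("side","top"):
    im,d,K,R,t=cam(n); cv2.imwrite(f'pics/{n}4.png',im[:,:,::-1])
    P=world(d,K,R,t);h=cv2.cvtColor(im,cv2.COLOR_RGB2HSV);H,S=h[...,0],h[...,1]
    m=((H<8)|(H>172))&(S>120)&(P[...,0]>.35)&(P[...,0]<.65)&(abs(P[...,1])<.25)&(P[...,2]>.052)&(d>0)
    q=(P[m][:,:2]-O)@A.T*1000; r=cv2.minAreaRect(q.astype(np.float32)); print(n,r,np.percentile(P[m][:,2],[2,50,98])); print(cv2.boxPoints(r).round())
    w=(S<70)&(P[...,2]>.17)&(P[...,2]<.195)&(P[...,1]<0)&(P[...,1]>-.25)&(P[...,0]>.45)&(P[...,0]<.62)
    print('white',cv2.minAreaRect((P[w][:,:2]*1000).astype(np.float32)))
E
```

```text
clock: 3.95
position: [0.4186, 0.1986, 0.2859]
tcp_rot: [0.181, -3.136, 0.001]
wrist_force: [-0.5, 0.5, -0.3]
opening: 0.004
finger_force: 0.0
side ((-23.0582332611084, 23.50225067138672), (171.2313690185547, 110.5377197265625), 87.20600891113281) [0.05311763 0.06141441 0.06408449]
[[-82. -59.]
 [ 28. -65.]
 [ 36. 106.]
 [-74. 112.]]
white ((563.7561645507812, -168.81417846679688), (113.20480346679688, 51.5360221862793), 11.323492050170898)
top ((-39.22392272949219, 100.65592193603516), (139.90106201171875, 336.2118835449219), 10.126299858093262) [0.05566078 0.06087906 0.06616019]
[[-138.  254.]
 [ -79.  -77.]
 [  59.  -53.]
 [   0.  278.]]
white ((559.5, -165.78981018066406), (110.23680877685547, 50.24104690551758), 11.517268180847168)
```

View pics/top4.png

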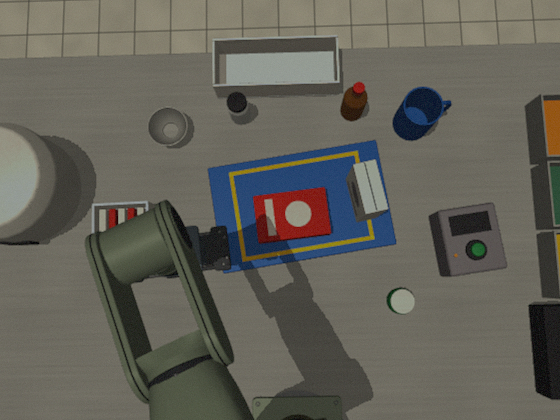

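The red carton lies flat at (292,215), inside the outline: x' runs from -82 to 36 mm and y' from -65 to 112 mm. The white carton is unmoved. On to the button, staying high.

```bash
python3 -m crank '[[0,0,-0.12,0,-4,0,0],[0,0,-0.24,0,-8,0,0],[0,0,-0.36,0,-12,0,0],[0,0,-0.48,0,-16,0,0],[0,0,-0.6,0,-20,0,0],[0,0,-0.72,0,-24,0,0],[0,0,-0.84,0,-28,0,0],[0,0,-0.96,0,-32,0,0],[0,0,-1.08,0,-36,0,0],[0,0,-1.2,0,-40,0,0]]'
```

```text
clock: 4.88
position: [0.4174, -0.2046, 0.286]
tcp_rot: [1.635, 2.683, 0.0]
wrist_force: [0.7, -0.3, 0.5]
opening: 0.005
finger_force: 0.0
```

```bash
python3 -m crank '[[0,0,0,0.2,-4,0,0],[0,0,0,0.4,-8,0,0],[0,0,0,0.6,-12,0,0],[0,0,0,0.7,-16,0,0],[0,0,0,0.75,-20.2,0,0],[0,0,0,0.75,-20.2,-4,0],[0,0,0,0.75,-20.2,-8,0],[0,0,0,0.75,-20.2,-11,0],[0,0,0,0.75,-20.2,-13.2,0],[0,0,0,0.75,-20.2,-13.2,0]]'
python3 - <<'E'
from h import *
im,d,K,R,t=cam("side"); print(bot.state()['position'],bot.state()['wrist_force'])
c=cv2.resize(im[270:410,270:450],None,fx=3,fy=3); cv2.imwrite('pics/s5.png',c[:,:,::-1])
E
```

```text
clock: 5.72
position: [0.4225, -0.4023, 0.1485]
tcp_rot: [-1.621, -2.678, -0.004]
wrist_force: [-0.9, -0.4, -0.8]
opening: 0.008
finger_force: 0.0
[ 0.42398563 -0.40338895  0.15156846] [ 0.14545546 -0.33414543  0.94625694]
```

View pics/s5.png

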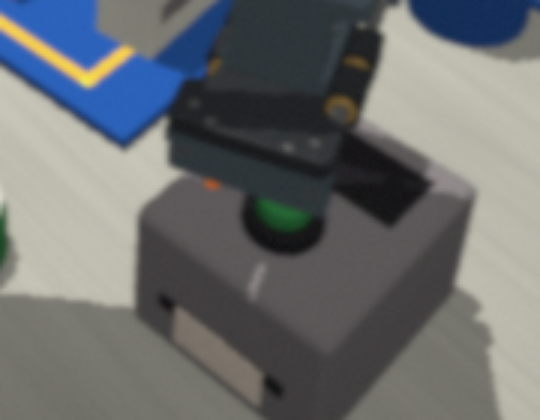

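The gripper is over the button, which is at (285,215) in the crop. I'll check by projection that the dark block above it really is the fingertips.

Run:
```python
from h import *
p=bot.state()['position'];c=bot.calibration("side")
z=[[p[0],p[1],p[2]-.022],[p[0],p[1],p[2]+.057],[.425,-.407,.116]]
uv=cv2.projectPoints(np.array(z),c["rvec"],c["tvec"],c["mtx"],None)[0].reshape(-1,2); print(p,(uv-[270,270])*3)
im,d,K,R,t=cam("side");P=world(d,K,R,t)
for u,v in [(250,195),(250,150),(310,200),(190,150),(285,222)]: print(u,v,P[270+v//3,270+u//3].round(3))
```

```text
[ 0.42398563 -0.40338895  0.15156846] [[278.15795566 180.16853236]
 [291.1005957   72.2466533 ]
 [282.31838432 200.65403588]]
250 195 [ 0.42  -0.388  0.107]
250 150 [ 0.349 -0.446  0.24 ]
310 200 [ 0.368 -0.466  0.214]
190 150 [ 0.341 -0.416  0.22 ]
285 222 [ 0.418 -0.416  0.112]
```

The block is the gripper body at z of about 0.22, which hides the fingertips from this camera. By pose, the tips are over the button. Pressing gradually.

```bash
python3 -m crank '[[0,0,0,0,0,0,0],[0,0,0,0,0,-0.5,0],[0,0,0,0,0,-1,0],[0,0,0,0,0,-1.4,0],[0,0,0,0,0,-1.4,0],[0,0,0,0,0,-1.4,0]]';  python3 -m crank '[[0,0,0,0,0,-0.2,0],[0,0,0,0,0,-0.4,0],[0,0,0,0,0,-0.4,0],[0,0,0,0,0,-0.4,0]]'
```

```text
clock: 6.32
position: [0.4261, -0.4031, 0.1399]
tcp_rot: [-1.623, -2.69, -0.0]
wrist_force: [-0.6, -0.4, 0.1]
opening: 0.008
finger_force: 0.0
clock: 6.65
position: [0.4264, -0.4034, 0.1363]
tcp_rot: [1.623, 2.689, 0.0]
wrist_force: [-0.2, 0.7, 3.1]
opening: 0.003
finger_force: 1.5
```

Contact at tip z of about 0.114 with 3 N. I'll continue to the stop.

```bash
python3 -m crank '[[0,0,0,0,0,-0.2,0],[0,0,0,0,0,-0.4,0],[0,0,0,0,0,-0.4,0],[0,0,0,0,0,-0.4,0]]';  python3 -m crank '[[0,0,0,0,0,-0.1,0],[0,0,0,0,0,-0.2,0],[0,0,0,0,0,-0.2,0],[0,0,0,0,0,-0.2,0]]'
```

```text
clock: 6.98
position: [0.4264, -0.4035, 0.1332]
tcp_rot: [1.622, 2.689, -0.0]
wrist_force: [-0.5, 1.7, 8.5]
opening: 0.01
finger_force: 4.7
clock: 7.32
position: [0.4264, -0.4035, 0.1331]
tcp_rot: [1.622, 2.688, -0.001]
wrist_force: [-3.3, 3.3, 18.3]
opening: 0.004
finger_force: 9.4
```

The button is at its hard stop: force rises to 18 N with no further travel. Releasing upwards.

```bash
python3 -m crank '[[0,0,0,0,0,1,0],[0,0,0,0,0,3,0],[0,0,0,0,0,6,0],[0,0,0,0,0,10,0],[0,0,0,0,0,14,0],[0,0,0,0,0,14,0],[0,0,0,0,0,14,0],[0,0,0,0,0,14,0]]'
python3 - <<'E'
from h import *
O=np.array([.5475,-.022]);a=np.deg2rad(8.1);A=np.array([[np.cos(a),np.sin(a)],[-np.sin(a),np.cos(a)]])
im,d,K,R,t=cam("side"); cv2.imwrite('pics/s6.png',im[:,:,::-1]); P=world(d,K,R,t);h=cv2.cvtColor(im,cv2.COLOR_RGB2HSV);H,S=h[...,0],h[...,1]
m=((H<8)|(H>172))&(S>120)&(P[...,0]>.35)&(P[...,0]<.65)&(abs(P[...,1])<.25)&(P[...,2]>.052)&(d>0)
print(cv2.boxPoints(cv2.minAreaRect(((P[m][:,:2]-O)@A.T*1000).astype(np.float32))).round())
g=(H>45)&(H<85)&(S>110)&(abs(P[...,0]-.425)<.04)&(abs(P[...,1]+.407)<.04)&(P[...,2]>.09)&(d>0)
print('button z',np.median(P[g],0))
E
```

```text
clock: 7.98
position: [0.4257, -0.403, 0.2689]
tcp_rot: [-1.622, -2.688, -0.001]
wrist_force: [-0.4, 0.4, -0.2]
opening: 0.006
finger_force: 0.0
[[-81. -60.]
 [ 28. -64.]
 [ 35. 108.]
 [-74. 112.]]
button z [ 0.42444717 -0.4087883   0.11600606]
```

View pics/s6.png

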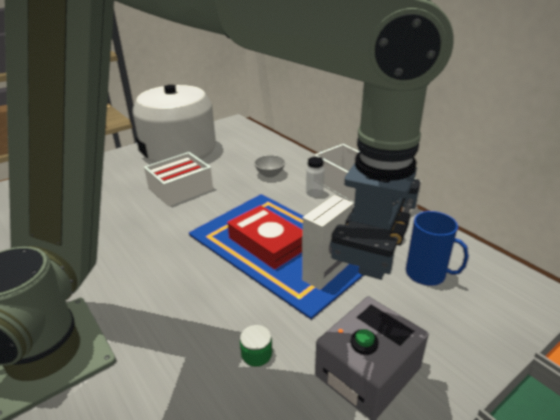

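The red carton lies flat inside the outline at (265,232). The white carton stands at (325,240), the button at (364,340) is back up, and the arm is clear.

```bash
python3 -c "
from workcell import bot
print(bot.job_done())"
```

```text
the job is handed in; nothing more can be done
None
```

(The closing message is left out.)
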